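# Stop the bake timer and check the base of a tin loaf

### The job

The bake is up: press the stop button on the bake timer fully down and let it spring back. Then draw the loaf up out of its tin, leaving the tin standing on the bench, and tip the loaf in the air more than halfway over towards lying on its side or end (turned right over is fine too), so that its base can be looked at. Finish while still holding it still like that, at least 15 cm above the bench, and leave the other tin, the flour dredger and the scraper where they are.

Things in the scene. Friction and masses are not known exactly. Their poses are not given: they have to be found in the camera images.
- loaf: The loaf in the tin (not the two long ones on the wire rack): a rigid golden-brown tin loaf, 116 (x) x 60 (y) x 84 high, 0.2 kg. Origin: centre of its underside; z out of its crown. Its lower 46 is 108 x 52 and sits in the tin. Above it the crown is 60 wide with upright sides 46 to 70 above the underside, then rounded. In the tin the underside is 3 above the bench, so these sides, by which it is gripped, start 3 above the tin's rim.
- loaf_mid (a point): The middle of the loaf, on its z axis 42 above its underside.
- tin: The dark sheet-steel tin that holds the loaf, loose on the bench, 0.35 kg. Tapered: inside 112 x 55 at the floor, 118 x 60 at the mouth; rim 126 (its x) x 68 (its y) outside, 46 above the bench; floor 3 thick. Origin: centre of its underside. The loaf sits loosely in it with the same axes.
- spare_tin: A second tin of the same kind, empty, loose on the bench; same size and frame. Leave it where it is.
- timer: The bake timer: a grey plastic desk box, 100 (its x) x 130 (its y), top 44 above the bench, fixed to the bench. Origin: centre of its underside; the dark display is on its -x side. The stop button stands on its top 10 to +x and 15 to -y of the centre.
- stop_top (a point): Centre of the top face of the timer's white round stop button, 32 in diameter, on a black collar on top of the timer. The button goes straight down.
- stop (a joint): Travel of the stop button: 0 when out, 0.006 m fully down. A spring returns it; fully down takes about 5 N.
- dredger: Flour dredger: a closed upright metal shaker can, 68 in diameter, 119 high, loose, towards the far edge of the bench. Origin: centre of its underside. Leave it.
- scraper: Dough scraper lying loose, towards the far edge: steel blade 109 (its x) x 130 (its y) with a round wooden handle, 22 thick and 134 long, along its -x edge. Origin: on the bench, 28 from the handle's middle towards the blade. Leave it.

How it is judged:
On the way, in this order (a step that is already met when the one before it is completed fails the run):
1. the stop button is pressed fully down (value of joint stop above 0.0048 m), for 0.05 s.
2. the stop button has been let go and is out again (value of joint stop below 0.001 m), for 0.1 s.
3. the loaf is gripped and drawn up clear of its tin, the tin still standing (z of loaf in the frame of tin above 0.05 m and contact force between the fingers and loaf above 0.5 N and contact force between loaf and tin below 0.3 N and height (world z) of tin below 0.01 m), for 0.1 s.
At the end, for the whole second after the job is handed in: The loaf is held by the gripper alone, at rest, its middle more than 15 cm above the bench and its z axis more than 45 degrees from upright; the stop button is out; the tin stands upright on the bench, and the other tin, the dredger and the scraper are within 30 mm of where they began (height (world z) of loaf_mid above 0.15 m and angle between loaf's own z axis and vertical above 0.785 rad and contact force between the fingers and loaf above 0.5 N and contact force between loaf and tin below 0.2 N and contact force between loaf and spare_tin below 0.2 N and contact force between loaf and timer below 0.2 N and contact force between loaf and dredger below 0.2 N and contact force between loaf and scraper below 0.2 N and linear speed of loaf below 0.05 m/s and angular speed of loaf below 0.3 rad/s and value of joint stop below 0.0015 m and height (world z) of tin below 0.01 m and angle between tin's own z axis and vertical below 0.1 rad and distance of each of spare_tin, dredger, scraper from where it was at the start of the episode below 0.03 m); the arm keeps its last pose, push and grip.
It fails at once if the tin is carried up with the loaf or tipped over (height (world z) of tin above 0.03 m or angle between tin's own z axis and vertical above 0.4 rad).
It fails at once if the other tin, the dredger or the scraper is pushed away (distance of any of spare_tin, dredger, scraper from where it was at the start of the episode above 0.03 m).
It also fails if it takes over 48 s, if anything falls off the work surface, if the arm or the gripper's body presses on something with over 40 N, if the wrist force passes 120 N, or if a joint passes its speed limit or range.

### The arm

A 7-joint arm with a two-finger parallel gripper is mounted at the origin on the work surface. World frame = base frame: x ahead of the robot, y to its left, z up, the work surface at z = 0. Lengths are in m, angles in rad, forces in N, time in s.
With the tool pointing down it reaches from about 0.425 to 0.825 m from the base axis. Payload 3.6 kg.
Tool frame: the origin (TCP) lies on the centre line of the jaws, within the pads' length; the fingertips stand 14 mm ahead of it and the grasp point (between the pads) lies 5 mm behind it (robot.tcp_to_tips is the distance from the TCP to the fingertips, in m); z points along the fingers, y is the line along which they close (so a half turn about z gives the same grasp; the last joint's range is limited). The gripper opens to 85 mm and grips with 20 to 120 N. Pads are 22 mm wide; open, the fingers measure 114 mm over their backs; the gripper's body (76 mm by 85 mm) begins 54 mm behind the grasp point. The pads swing forward as they close: fully open they stand 13 mm farther back than shut.
Start: joints at [-1.226, 0.615, -0.013, 1.423, 0.008, 1.103, -0.04], TCP at [0.236, 0.606, 0.245] pointing down, gripper open.
Joint ranges: [-3.12, 3.12], [-0.3, 2.06], [-1.34, 1.32], [0.26, 2.42], [-1.36, 4.5], [0.01, 1.98], [-2.84, 2.84]. Speed limits (rad/s): [2.79, 2.79, 3.14, 3.14, 3.14, 3.14, 3.14].

### API

Orientations are given as a 3x3 rotation matrix whose columns are the frame's x, y, z axes.
In Python, from rig import robot gives the robot as it stands.
- The arm moves only by the shell command python3 -m jog 'ROWS' [OPENING] [FORCE]. ROWS is JSON, a list of rows, each a list of 2 entries, a list of its own where there are three numbers: the shift along the world's x, y, z in m, then the turn, a rotation vector about the world's x, y, z in degrees. A call has 1 to 10 rows; each row shifts and turns the commanded pose from where the row before left it; what a row does not reach is not made up. A row lasts 1/8 s, in which the tool goes at most 62.5 mm and 10.7 degrees, less where a joint would pass 70% of its speed; a pose out of reach is approached as far as the arm can. A call is refused whole if a number of a shift passes 0.0625 or a number of a turn 10.7, either way. A call with a gripper value outside its range is refused whole. OPENING is the gripper's target within -1 to 1 (shut at 1, half-way at 0, fully open at -1), set as the call begins (- or left out, the last holds). The fingers move at their own pace and stop on an object; FORCE is the grip in N (left out, the last holds). Time passes only in rows, so rows that do not move let the fingers close. It gives the time, the measured TCP pose, the force, the opening and the grip force at its end, in the units of the state.
- robot.read_state(): the state, without advancing time (a new reading comes with each control period).
- robot.capture(name): name is "side" or "top"; returns (picture, depth): 420x560x3 uint8, red, green, blue; 420x560 float32, m along the optical axis (not along the pixel's ray), 0 where there is no reading.
- robot.calibration(name): a dict with "fx", "fy", "cx", "cy" (pixels), "xyz" and "orientation" of the camera in the world. Camera axes: x right, y up, looking along -z (the intrinsics and any distortion apply to the point x, -y, -z); pixel columns grow to the right and rows downward; lengths in m; the calibration is good to about 2 mm. A picture is of the moment at which its call begins. calibration takes no time and is no camera call.
- robot.finish_job(): hands the job in; it is judged then, once.
The state is a dict: "clock": time; "q": joint angles; "dq": joint speeds; "tau": joint torques, N m; "eef_pos": TCP position; "tcp_rot": TCP orientation; "ft_force": force on the tool from outside, world axes, zero at the start; "torque": the same for the moment, N m; "grip_width": finger opening in m; "finger_force": force on a finger pad.
Only numpy, scipy, OpenCV 4.12 (cv2) and the standard library are available. Lean on these libraries where they do the work, as an engineer would, in place of code of your own. Each camera call takes 0.05 s, during which the arm holds its last target. There are 200 camera calls.

## Working session

There is one attempt and no reset: what is moved stays moved. The work goes in short steps, Python scripts to look and compute and a shell command to move; the robot and the scene stay as the last step left them, time stands still between calls to the robot, and variables do not carry over. Pictures are saved under pics/ and viewed, at most 10 in all, crops included, and the job is handed in when it is done.

```bash
mkdir -p pics; ls; cat > h.py <<'E'
import numpy as np, cv2
from rig import robot
def shot(n):
    p,d=robot.capture(n); return p,d,robot.calibration(n)
def rays(c,uv):
    uv=np.atleast_2d(np.float64(uv))
    v=np.c_[(uv[:,0]-c["cx"])/c["fx"],-(uv[:,1]-c["cy"])/c["fy"],-np.ones(len(uv))]
    return v@np.array(c["orientation"]).T
def cloud(d,c):
    h,w=d.shape; u,v=np.meshgrid(np.arange(w),np.arange(h))
    P=rays(c,np.c_[u.ravel(),v.ravel()])*d.reshape(-1,1)+np.array(c["xyz"])
    return P.reshape(h,w,3)
def plane(c,uv,z):
    r=rays(c,uv); o=np.array(c["xyz"]); return o+r*((z-o[2])/r[:,2])[:,None]
E
python3 - <<'E'
from h import *
for n in("side","top"):
    p,d,c=shot(n); np.savez(f"{n}0.npz",p=p,d=d)
    cv2.imwrite(f"pics/{n}0.png",p[:,:,::-1]); print(n,{k:np.round(v,3).tolist() for k,v in c.items() if not isinstance(v,str)})
s=robot.read_state(); print(s["clock"],s["tcp_rot"],s["eef_pos"],s["grip_width"])
E
```

```text
pics
side {'fx': 440.848, 'fy': 440.848, 'cx': 282.482, 'cy': 206.665, 'xyz': [0.288, 0.49, 0.7], 'orientation': [[-0.837, 0.397, -0.376], [-0.547, -0.601, 0.582], [0.005, 0.693, 0.72]]}
top {'fx': 546.224, 'fy': 546.224, 'cx': 274.922, 'cy': 199.944, 'xyz': [0.497, -0.03, 1.095], 'orientation': [[-0.014, 0.996, -0.092], [-1.0, -0.016, -0.025], [-0.026, 0.092, 0.995]]}
0.1 [[-9.31690852e-01  3.63251272e-01 -8.18674732e-04]
 [ 3.63252192e-01  9.31688216e-01 -2.21643702e-03]
 [-4.23739680e-05 -2.36241949e-03 -9.99997209e-01]] [0.23589677 0.60496586 0.24422925] 0.08556228004177253
```

View pics/side0.png

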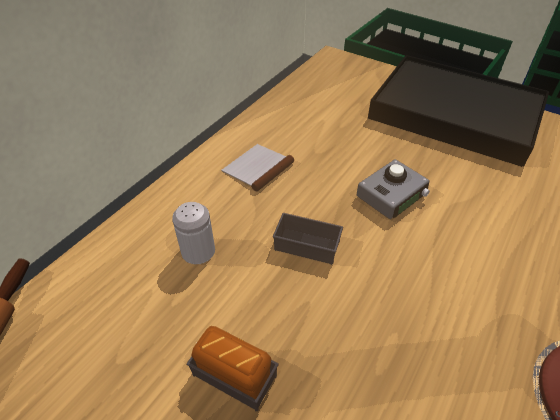

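View pics/top0.png

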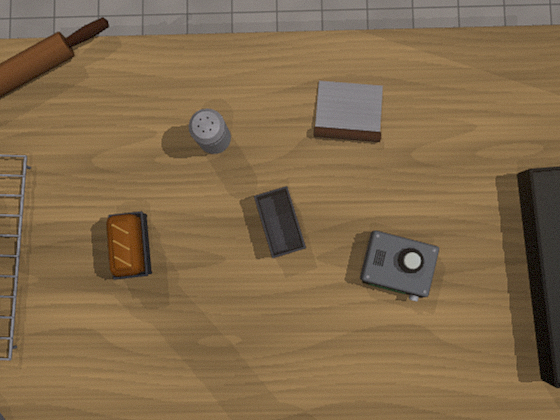

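The top view shows the loaf in its tin at about (128,245), the spare tin at (280,222), the button at (412,262), the dredger at (208,130) and the scraper at (348,110). In the side view the loaf is at (232,360) and the button at (397,171).

```bash
python3 - <<'E'
from h import *
for n in("top","side"):
    z=np.load(n+"0.npz"); p,d=z["p"],z["d"]; c=robot.calibration(n)
    P=cloud(d,c); hsv=cv2.cvtColor(p,cv2.COLOR_RGB2HSV)
    box={"top":dict(loaf=(90,200,170,290),btn=(395,245,428,280),spare=(245,175,315,265),dredger=(180,100,235,160)),
         "side":dict(loaf=(180,315,285,410),btn=(384,158,410,184),spare=(265,205,350,270),dredger=(165,195,220,268))}[n]
    for k,(a,b,e,f) in box.items():
        Q=P[b:f,a:e].reshape(-1,3); H=hsv[b:f,a:e].reshape(-1,3).astype(int); ok=d[b:f,a:e].ravel()>0
        if k=="btn": m=ok&(H[:,1]<40)&(H[:,2]>170)
        elif k=="loaf": m=ok&(Q[:,2]>.06)
        elif k=="spare": m=ok&(Q[:,2]>.035)
        else: m=ok&(Q[:,2]>.1)
        q=Q[m]
        if len(q)<5: print(n,k,len(q));continue
        r=cv2.minAreaRect((q[:,:2]*1000).astype(np.float32))
        print(n,k,len(q),"med",np.median(q,0).round(4),"zmax",np.percentile(q[:,2],98).round(4),"rect",np.round(r[0],1),np.round(r[1],1),round(r[2],1))
        if k=="loaf":
            m=ok&(Q[:,2]>.035)&(Q[:,2]<.05)&(H[:,2]<80); q=Q[m]
            r=cv2.minAreaRect((q[:,:2]*1000).astype(np.float32)); print("  rim",len(q),np.round(r[0],1),np.round(r[1],1),round(r[2],1))
    if n=="top":
        print("bench z",P[350,200],P[150,450])
        m=(hsv[...,1]<45)&(hsv[...,2]>180); m[:245]=0;m[280:]=0;m[:,:395]=0;m[:,428:]=0
        v,u=np.nonzero(m); print("btn px",u.mean(),v.mean(),plane(c,[u.mean(),v.mean()],.06))
E
```

```text
top loaf 1945 med [0.5124 0.2769 0.0837] zmax 0.0898 rect [512.4 282.1] [115.9  61.8] 5.2
  rim 355 [511.6 280. ] [125.1  68.6] 3.0
top btn 176 med [ 0.4755 -0.2589  0.0659] zmax 0.0694 rect [ 475.5 -258.7] [27. 26.] 89.7
top spare 485 med [ 0.5544 -0.0108  0.0452] zmax 0.0497 rect [553.2 -11.7] [126.2  68.1] 16.0
top dredger 1028 med [0.7259 0.1178 0.1147] zmax 0.1208 rect [728.6 119.6] [66.5 66.2] 63.6
bench z [0.30407179 0.14781863 0.00330278] [ 0.69281941 -0.35674707  0.00266866]
btn px 414.04 260.12 [[ 0.47512847 -0.26385224  0.06      ]]
side loaf 3049 med [0.505  0.2886 0.0832] zmax 0.0883 rect [511.3 282.9] [114.6  59. ] 5.3
  rim 455 [510.8 283.2] [123.6  65.8] 5.2
side btn 108 med [ 0.475  -0.2589  0.0655] zmax 0.0679 rect [ 477.1 -275.1] [28.7 65.7] 8.1
side spare 670 med [ 0.5531 -0.0123  0.0434] zmax 0.0473 rect [552.5 -11.6] [125.8  70.2] 16.0
side dredger 833 med [0.7203 0.1276 0.1145] zmax 0.1194 rect [726.3 123.6] [66.1 59. ] 30.2
```

```bash
python3 -m jog '[[[0.033,-0.05,0],[0,0,0]],[[0.033,-0.05,0],[0,0,0]],[[0.033,-0.05,0],[0,0,0]],[[0.033,-0.05,0],[0,0,0]],[[0.033,-0.05,0],[0,0,0]],[[0.033,-0.05,0],[0,0,0]],[[0.033,-0.05,0],[0,0,0]],[[0.033,-0.05,0],[0,0,0]]]' 1 40
python3 -m jog '[[[-0.002,-0.05,0],[0,0,0]],[[-0.002,-0.05,0],[0,0,0]],[[-0.002,-0.05,0],[0,0,0]],[[-0.003,-0.05,0],[0,0,0]],[[-0.003,-0.05,0],[0,0,0]],[[-0.003,-0.05,0],[0,0,0]],[[-0.003,-0.05,-0.02],[0,0,0]],[[-0.003,-0.05,-0.03],[0,0,0]],[[-0.003,-0.065,-0.04],[0,0,0]],[[0,0,0],[0,0,0]]]' || true
python3 -m jog '[[[-0.002,-0.05,0],[0,0,0]],[[-0.002,-0.05,0],[0,0,0]],[[-0.002,-0.05,0],[0,0,0]],[[-0.003,-0.05,0],[0,0,0]],[[-0.003,-0.05,0],[0,0,0]],[[-0.003,-0.05,0],[0,0,0]],[[-0.003,-0.05,-0.02],[0,0,0]],[[-0.003,-0.05,-0.03],[0,0,0]],[[-0.003,-0.06,-0.04],[0,0,0]],[[0,0,0],[0,0,0]]]'
```

```text
clock: 1.1
eef_pos: [0.5007, 0.2039, 0.2451]
tcp_rot: [[-0.932, 0.363, -0.0], [0.363, 0.932, -0.0], [0.0, -0.0, -1.0]]
ft_force: [0.6, 0.9, -0.0]
grip_width: -0.0003
finger_force: 0.0
clock: 2.35
eef_pos: [0.4728, -0.2513, 0.1576]
tcp_rot: [[-0.928, 0.372, -0.007], [0.372, 0.928, -0.001], [0.006, -0.003, -1.0]]
ft_force: [0.3, 0.1, -0.4]
grip_width: 0.0002
finger_force: 0.0out of range; nothing moved
```

```bash
python3 -m jog '[[[0.003,-0.008,-0.03],[0,0,0]],[[0,0,-0.03],[0,0,0]],[[0,0,-0.008],[0,0,0]],[[0,0,0],[0,0,0]]]'
python3 - <<'E'
from h import *
p,d,c=shot("side"); cv2.imwrite("pics/s1.png",cv2.resize(p[110:230,320:480,::-1],None,fx=4,fy=4))
E
```

```text
clock: 2.85
eef_pos: [0.4799, -0.2536, 0.0929]
tcp_rot: [[-0.932, 0.362, -0.0], [0.362, 0.932, 0.001], [0.0, 0.0, -1.0]]
ft_force: [0.7, 0.1, 0.1]
grip_width: 0.0001
finger_force: 0.0
```

View pics/s1.png

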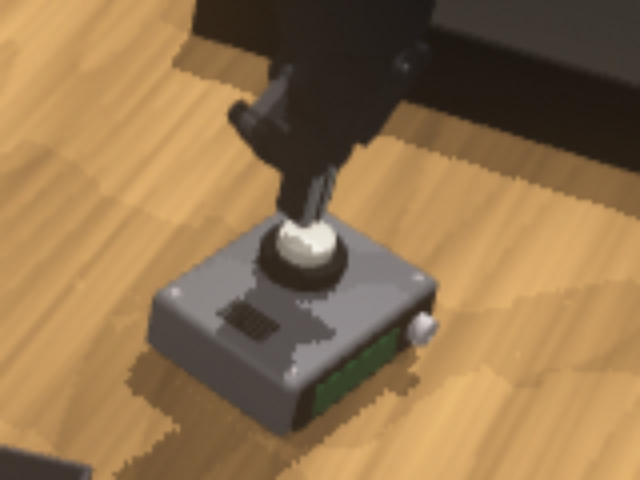

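The closed fingertips at crop (305,215) stand just above the white button at (308,243). I'll correct the offset to (-4,-5) mm and press in small steps.

```bash
python3 -m jog '[[[-0.004,-0.005,-0.005],[0,0,0]],[[0,0,-0.005],[0,0,0]],[[0,0,-0.003],[0,0,0]],[[0,0,0],[0,0,0]]]'
python3 -m jog '[[[0,0,-0.003],[0,0,0]],[[0,0,0],[0,0,0]]]'
python3 -m jog '[[[0,0,-0.002],[0,0,0]],[[0,0,0],[0,0,0]]]'
```

```text
clock: 3.4
eef_pos: [0.4754, -0.2596, 0.0796]
tcp_rot: [[-0.932, 0.363, -0.0], [0.363, 0.932, -0.0], [0.0, -0.0, -1.0]]
ft_force: [-0.4, -1.0, 1.0]
grip_width: -0.0
finger_force: 0.8
clock: 3.65
eef_pos: [0.4755, -0.2596, 0.0768]
tcp_rot: [[-0.932, 0.363, -0.0], [0.363, 0.932, -0.0], [-0.0, -0.0, -1.0]]
ft_force: [-1.7, 0.0, 3.6]
grip_width: -0.0
finger_force: 1.6
clock: 3.9
eef_pos: [0.4754, -0.2596, 0.0748]
tcp_rot: [[-0.932, 0.363, -0.0], [0.363, 0.932, -0.0], [-0.0, -0.0, -1.0]]
ft_force: [-1.5, 0.6, 5.2]
grip_width: 0.0004
finger_force: 2.2
```

```bash
python3 -m jog '[[[0,0,-0.002],[0,0,0]],[[0,0,0],[0,0,0]]]'
python3 -m jog '[[[0,0,-0.001],[0,0,0]],[[0,0,0],[0,0,0]]]'
```

```text
clock: 4.15
eef_pos: [0.4755, -0.2596, 0.074]
tcp_rot: [[-0.932, 0.363, 0.0], [0.363, 0.932, -0.0], [-0.0, -0.0, -1.0]]
ft_force: [-3.6, 0.3, 12.6]
grip_width: 0.0
finger_force: 6.4
clock: 4.4
eef_pos: [0.4755, -0.2596, 0.0739]
tcp_rot: [[-0.932, 0.363, 0.001], [0.363, 0.932, -0.0], [-0.001, -0.0, -1.0]]
ft_force: [-5.0, 1.5, 18.5]
grip_width: -0.0001
finger_force: 9.4
```

```bash
python3 -m jog '[[[0,0,0.02],[0,0,0]],[[0,0,0.05],[0,0,0]],[[0,0,0.05],[0,0,0]],[[0.003,0.05,0.03],[0,0,5]],[[0.004,0.055,0],[0,0,5]],[[0.004,0.055,0],[0,0,5]],[[0.004,0.055,0],[0,0,5]],[[0.004,0.055,0],[0,0,6.5]],[[0.004,0.055,0],[0,0,0]],[[0.004,0.055,0],[0,0,0]]]' -1
python3 -m jog '[[[0.004,0.055,0],[0,0,0]],[[0.003,0.055,0],[0,0,0]],[[0.003,0.052,0],[0,0,0]],[[0,0,-0.04],[0,0,0]],[[0,0,-0.03],[0,0,0]],[[0,0,0],[0,0,0]]]'
```

```text
clock: 5.65
eef_pos: [0.5024, 0.1229, 0.2212]
tcp_rot: [[-0.996, -0.091, -0.0], [-0.091, 0.996, 0.001], [0.0, 0.001, -1.0]]
ft_force: [1.0, -0.9, 0.3]
grip_width: 0.0853
finger_force: 0.0
clock: 6.4
eef_pos: [0.5105, 0.2822, 0.1488]
tcp_rot: [[-0.996, -0.091, -0.006], [-0.091, 0.996, -0.003], [0.006, -0.002, -1.0]]
ft_force: [0.4, 0.7, 0.5]
grip_width: 0.0852
finger_force: 0.0
```

```bash
python3 -m jog '[[[0.001,0,-0.03],[0,0,0]],[[0,0,-0.03],[0,0,0]],[[0,0,-0.018],[0,0,0]],[[0,0,-0.008],[0,0,0]],[[0,0,0],[0,0,0]],[[0,0,0],[0,0,0]]]'
python3 - <<'E'
from h import *
p,d,c=shot("side"); cv2.imwrite("pics/s2.png",cv2.resize(p[280:420,150:320,::-1],None,fx=4,fy=4))
E
```

```text
clock: 7.15
eef_pos: [0.5142, 0.2831, 0.0667]
tcp_rot: [[-0.996, -0.091, 0.002], [-0.091, 0.996, 0.001], [-0.002, 0.001, -1.0]]
ft_force: [0.1, 0.2, 0.5]
grip_width: 0.0853
finger_force: 0.0
```

View pics/s2.png

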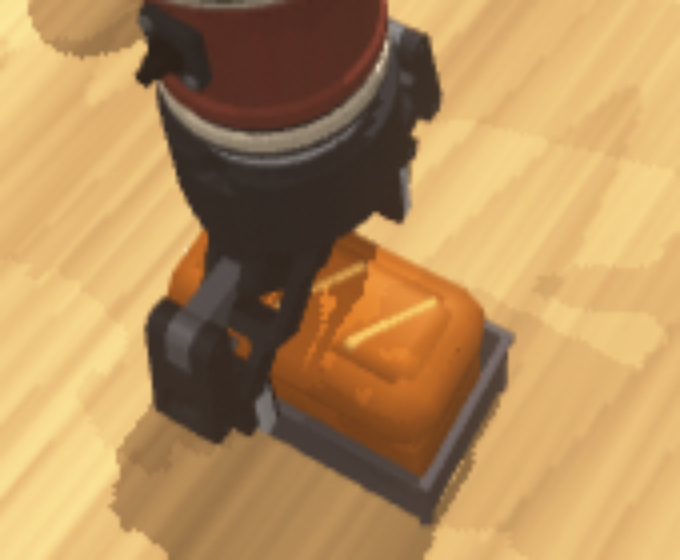

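The open finger's tip at crop (220,440) reads close to the rim line. I'll check its height with depth before closing.

```bash
python3 - <<'E'
from h import *
p,d,c=shot("side"); P=cloud(d,c)
q=P[350:395,185:225]; dk=(p[350:395,185:225].max(2)<75)&(q[...,1]>.325)
z=q[dk]; print(len(z),np.percentile(z[:,2],[0,2,5,10,50]).round(4),z[:,1].min().round(4),z[:,1].max().round(4))
for uv in [(200,385),(203,387),(204,389),(205,390),(213,384)]: print(uv,P[uv[1],uv[0]].round(4),p[uv[1],uv[0]])
for u in range(196,210,2): print(u,[tuple(P[v,u].round(3)[1:]) for v in range(376,394,2)])
E
```

```text
656 [0.0736 0.0809 0.0941 0.1134 0.1396] 0.3251 0.4896
(200, 385) [0.5035 0.3525 0.1206] [60 48 42]
(203, 387) [0.497  0.3533 0.1248] [56 44 36]
(204, 389) [0.497  0.3528 0.117 ] [54 42 34]
(205, 390) [ 0.5373  0.3252 -0.002 ] [94 73 50]
(213, 384) [0.5047 0.3315 0.0787] [55 43 36]
196 [(np.float64(0.352), np.float64(0.144)), (np.float64(0.353), np.float64(0.139)), (np.float64(0.351), np.float64(0.123)), (np.float64(0.353), np.float64(0.121)), (np.float64(0.354), np.float64(0.119)), (np.float64(0.355), np.float64(0.116)), (np.float64(0.331), np.float64(-0.0)), (np.float64(0.333), np.float64(-0.0)), (np.float64(0.335), np.float64(-0.002))]
198 [(np.float64(0.351), np.float64(0.146)), (np.float64(0.352), np.float64(0.14)), (np.float64(0.349), np.float64(0.121)), (np.float64(0.351), np.float64(0.122)), (np.float64(0.353), np.float64(0.121)), (np.float64(0.355), np.float64(0.12)), (np.float64(0.329), np.float64(-0.001)), (np.float64(0.332), np.float64(0.001)), (np.float64(0.334), np.float64(0.001))]
200 [(np.float64(0.35), np.float64(0.148)), (np.float64(0.351), np.float64(0.143)), (np.f
[... 1025 characters left out ...]
np.float64(0.139)), (np.float64(0.345), np.float64(0.135)), (np.float64(0.346), np.float64(0.131)), (np.float64(0.346), np.float64(0.125)), (np.float64(0.347), np.float64(0.121)), (np.float64(0.349), np.float64(0.118)), (np.float64(0.35), np.float64(0.116)), (np.float64(0.325), np.float64(-0.0)), (np.float64(0.327), np.float64(-0.0))]
208 [(np.float64(0.34), np.float64(0.131)), (np.float64(0.342), np.float64(0.129)), (np.float64(0.342), np.float64(0.124)), (np.float64(0.343), np.float64(0.118)), (np.float64(0.344), np.float64(0.115)), (np.float64(0.337), np.float64(0.076)), (np.float64(0.32), np.float64(-0.001)), (np.float64(0.323), np.float64(-0.001)), (np.float64(0.325), np.float64(-0.0))]
```

```bash
python3 -m jog '[[[-0.002,-0.001,-0.004],[0,0,0]],[[0,0,0],[0,0,0]],[[0,0,0],[0,0,0]]]' -0.55 40
python3 - <<'E'
from h import *
p,d,c=shot("side"); cv2.imwrite("pics/s3.png",cv2.resize(p[330:420,170:290,::-1],None,fx=6,fy=6)); P=cloud(d,c)
for u in range(206,224,2): print(u,[tuple(P[v,u].round(3)[1:].tolist()) for v in range(374,392,2)])
E
```

```text
clock: 7.62
eef_pos: [0.5115, 0.2816, 0.0616]
tcp_rot: [[-0.996, -0.091, -0.0], [-0.091, 0.996, -0.0], [0.0, -0.0, -1.0]]
ft_force: [-0.9, -0.1, -0.4]
grip_width: 0.0663
finger_force: 0.0
206 [(0.345, 0.151), (0.346, 0.148), (0.346, 0.141), (0.346, 0.133), (0.345, 0.12), (0.344, 0.106), (0.32, -0.001), (0.323, 0.0), (0.324, -0.002)]
208 [(0.342, 0.145), (0.343, 0.141), (0.344, 0.136), (0.344, 0.132), (0.345, 0.126), (0.345, 0.116), (0.344, 0.106), (0.32, -0.002), (0.323, -0.001)]
210 [(0.339, 0.138), (0.34, 0.135), (0.34, 0.129), (0.341, 0.124), (0.342, 0.12), (0.343, 0.115), (0.344, 0.111), (0.319, -0.001), (0.321, -0.002)]
212 [(0.336, 0.133), (0.336, 0.127), (0.337, 0.122), (0.338, 0.117), (0.339, 0.114), (0.34, 0.108), (0.34, 0.103), (0.317, -0.0), (0.319, -0.004)]
214 [(0.327, 0.105), (0.333, 0.119), (0.334, 0.116), (0.334, 0.11), (0.336, 0.107), (0.338, 0.106), (0.313, 0.001), (0.315, -0.002), (0.317, -0.002)]
216 [(0.325, 0.103), (0.326, 0.1), (0.326, 0.092), (0.327, 0.086), (0.326, 0.076), (0.326, 0.067), (0.313, 0.008), (0.314, -0.0), (0.316, -0.0)]
218 [(0.323, 0.104), (0.325, 0.101), (0.323, 0.085), (0.324, 0.081), (0.324, 0.073), (0.325, 0.07), (0.313, 0.014), (0.312, 0.001), (0.314, -0.002)]
220 [(0.321, 0.101), (0.323, 0.098), (0.319, 0.077), (0.319, 0.071), (0.321, 0.067), (0.322, 0.063), (0.313, 0.019), (0.312, 0.008), (0.313, -0.001)]
222 [(0.319, 0.1), (0.317, 0.085), (0.319, 0.083), (0.319, 0.074), (0.319, 0.066), (0.319, 0.058), (0.313, 0.027), (0.313, 0.015), (0.312, 0.004)]
```

View pics/s3.png

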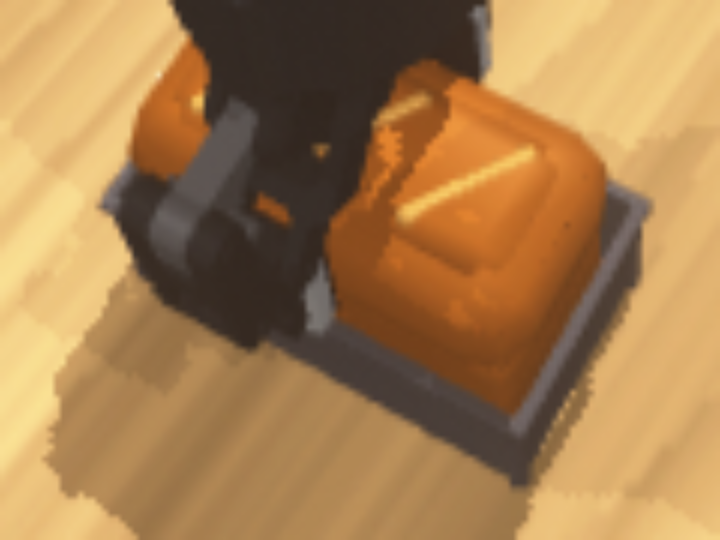

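The pad at crop (318,310) sits just above the rim, with its tip at about 0.056 m. I'll lower 2 mm, close on the loaf and lift a little.

```bash
python3 -m jog '[[[0,0,-0.002],[0,0,0]],[[0,0,0],[0,0,0]],[[0,0,0],[0,0,0]],[[0,0,0],[0,0,0]]]' 1 50
python3 -m jog '[[[0,0,0.003],[0,0,0]],[[0,0,0.005],[0,0,0]],[[0,0,0.006],[0,0,0]],[[0,0,0.006],[0,0,0]],[[0,0,0],[0,0,0]]]'
python3 - <<'E'
from h import *
p,d,c=shot("side"); cv2.imwrite("pics/s4.png",cv2.resize(p[310:420,160:300,::-1],None,fx=5,fy=5))
E
```

```text
clock: 8.18
eef_pos: [0.5118, 0.282, 0.0613]
tcp_rot: [[-0.996, -0.091, 0.001], [-0.091, 0.996, 0.001], [-0.001, 0.001, -1.0]]
ft_force: [-2.2, -1.1, 8.6]
grip_width: 0.0591
finger_force: 52.8
clock: 8.8
eef_pos: [0.5119, 0.2817, 0.0803]
tcp_rot: [[-0.996, -0.09, 0.001], [-0.09, 0.996, 0.001], [-0.001, 0.0, -1.0]]
ft_force: [-0.4, 0.2, -1.6]
grip_width: 0.0592
finger_force: 54.0
```

View pics/s4.png

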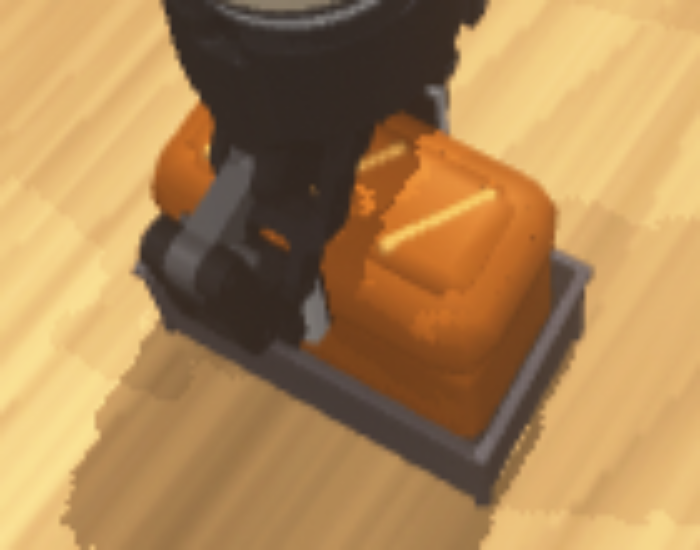

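The loaf rises and the tin stays standing; the wrist force of -1.6 N is about the loaf's weight. Next I'll lift straight up, then tilt outwards about -y.

```bash
python3 -m jog '[[[0,0,0.01],[0,0,0]],[[0,0,0.015],[0,0,0]],[[0,0,0.02],[0,0,0]],[[0,0,0.03],[0,0,0]],[[0,0,0.04],[0,0,0]],[[0,0,0.04],[0,0,0]],[[0,0,0.04],[0,0,0]],[[0,0,0.04],[0,0,0]],[[0,0,0.02],[0,0,0]],[[0,0,0],[0,0,0]]]' 1 60
python3 -m jog '[[[0,0,0],[0,-4,0]],[[0,0,0],[0,-7,0]],[[0,0,0],[0,-8,0]],[[0,0,0],[0,-8,0]],[[0,0,0],[0,-8,0]],[[0,0,0],[0,-8,0]],[[0,0,0],[0,-8,0]],[[0,0,0],[0,-8,0]],[[0,0,0],[0,-6,0]],[[0,0,0],[0,0,0]]]'
```

```text
clock: 10.1
eef_pos: [0.512, 0.2819, 0.3374]
tcp_rot: [[-0.996, -0.091, 0.005], [-0.091, 0.996, 0.003], [-0.005, 0.002, -1.0]]
ft_force: [0.6, -0.0, -3.1]
grip_width: 0.0592
finger_force: 69.2
clock: 11.35
eef_pos: [0.5134, 0.2741, 0.3305]
tcp_rot: [[-0.555, -0.025, 0.832], [-0.094, 0.995, -0.032], [-0.827, -0.096, -0.554]]
ft_force: [0.8, 0.4, -2.3]
grip_width: 0.0591
finger_force: 69.3
```

```bash
python3 -m jog '[[[0,0,0],[0,-5,0]],[[0,0,0],[0,-5,0]],[[0,0,0],[0,-4,0]],[[0,0,0],[0,0,0]],[[0,0,0],[0,0,0]],[[0,0,0],[0,0,0]],[[0,0,0],[0,0,0]],[[0,0,0],[0,0,0]]]'
python3 - <<'E'
from h import *
print(np.abs(robot.read_state()["dq"]).max(), robot.read_state()["q"])
a=shot("side")[0]; b=shot("top")[0]
cv2.imwrite("pics/s5.png",cv2.resize(np.hstack([a,b])[:,:,::-1],(800,300)))
E
```

```text
clock: 12.35
eef_pos: [0.5158, 0.2738, 0.3337]
tcp_rot: [[-0.332, 0.002, 0.943], [-0.088, 0.996, -0.033], [-0.939, -0.093, -0.331]]
ft_force: [-0.4, 0.4, -3.2]
grip_width: 0.0588
finger_force: 69.3
0.004508572151380116 [-1.24298121  0.41587428  0.43505037  2.31062633  2.05833531  0.83989276
 -1.14930159]
```

View pics/s5.png

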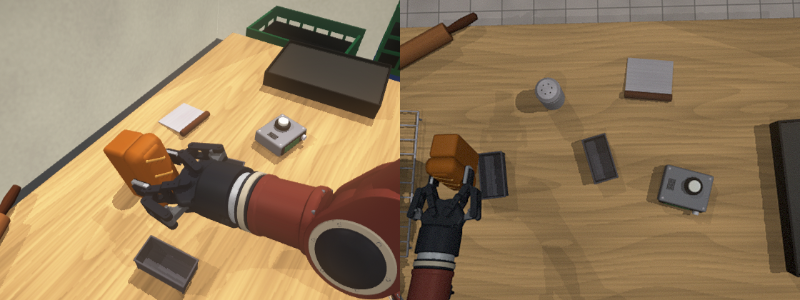

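The loaf is held about 70° over, at roughly 0.33 m. The tin stands at (167,262) in the side half, and the spare tin, dredger and scraper look undisturbed. The arm is at rest, so I'm handing in.

```bash
python3 -c "
from rig import robot; print(robot.finish_job())"
```

```text
the job is handed in; nothing more can be done
None
```

The job is handed in: I pressed the stop button to its hard stop and let it go, drew the loaf clear with its tin left standing, and was holding it still about 70° over at roughly 0.33 m, with the spare tin, dredger and scraper undisturbed in the last picture; the hand-in returned no verdict.

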